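# Fit a fuse and close its bayonet cap

## Robot

A 6-joint arm with a two-finger parallel gripper is mounted at the origin on the work surface. World frame = base frame: x ahead of the robot, y to its left, z up, the work surface at z = 0. Lengths are in m, angles in degrees, forces in N, time in s.
With the tool pointing down it reaches from about 0.325 to 0.9 m from the base axis. Payload 6.1 kg.
Tool frame: the origin (TCP) lies midway between the tips of the shut fingers; the grasp point (between the pads) lies 19 mm behind it; x points along the fingers, z is the direction in which the jaws open and shut, and the axes are right-handed (so a half turn about x gives the same grasp; the last joint's range is limited). The gripper opens to 85 mm and grips with 20 to 120 N. Pads are 22 mm wide; open, the fingers measure 114 mm over their backs; the gripper's body (76 mm by 85 mm) begins 54 mm behind the grasp point. The pads swing forward as they close: fully open they stand 13 mm farther back than shut.
Start: joints at [61.415, 12.628, 87.462, -0, 79.91, -7.225], TCP at [0.228, 0.582, 0.231] pointing down, gripper open.
Joint ranges: [-170.65, 170.65], [-52.31, 119.04], [5.05, 147.46], [-71.25, 251.25], [11.57, 151.72], [-153.62, 153.62]. Speed limits (degrees/s): [147.25, 147.25, 172.46, 180, 180, 180].

## Interface

Orientations are given as [roll, pitch, yaw] about the fixed x, y, z axes, in that order (R = Rz(yaw) Ry(pitch) Rx(roll)).
In Python, from station import monitor, cams, workorder gives the robot as it stands.
- The arm moves only by the tool arm_command, never from a script. Its argument "targets" is text: rows parted by semicolons, each of 6 numbers parted by spaces: the shift along the tool's x, y, z normalised to -1 to 1, where 1 is 500 mm, then the turn, a rotation vector about the tool's x, y, z normalised to -1 to 1, where 1 is 60 degrees. A call has 1 to 20 rows; each row is the pose to reach, as a shift and turn from the pose commanded when the call began, along the tool's axes at that moment; what a row does not reach only later rows make up. A row lasts 1/12 s, in which the tool goes at most 41.7 mm and 7.16 degrees, less where a joint would pass 70% of its speed; a pose out of reach is approached as far as the arm can. A call with a number of a shift or a turn outside -1 to 1 is refused whole. A call with a gripper value outside its range is refused whole. "hand" is the closure, from 0 (fully open) to 1 (shut), set as the call begins (left out, the last holds). The fingers move at their own pace and stop on an object; "force" is the grip in N (left out, the last holds). Time passes only in rows, so rows that repeat a pose let the fingers close. It gives the time, the measured TCP pose, the force and the opening at its end, in the units of the state.
- monitor.observe(): the state, without advancing time (a new reading comes with each control period).
- cams.read_camera(name): name is "side" or "top"; returns a dict with "pixels" (384x512x3 uint8, red, green, blue), "vertical_fov" (degrees; the focal length in pixels is half the picture's height over the tangent of half this angle, whatever the lens; pixels are square), "cx", "cy" (the principal point, pixels), "world_from_camera" (4x4, takes a point from camera to world coordinates). Camera axes: x right, y down, z forward; pixel columns grow to the right and rows downward; lengths in m; the calibration is good to about 2 mm. A picture is of the moment at which its call begins. There is no depth.
- workorder.job_done(): hands the job in, once; it reports no verdict.
The state is a dict: "time": time; "joint_pos": joint angles; "joint_velocities": joint speeds; "joint_efforts": joint torques, N m; "position": TCP position; "ee_rot": TCP orientation; "force": force on the tool from outside, world axes, zero at the start; "ft_torque": the same for the moment, N m; "width": finger opening in m.
Only numpy, scipy, OpenCV 4.12 (cv2) and the standard library are available. Lean on these libraries where they do the work, as an engineer would, in place of code of your own. Each camera call takes 0.05 s, during which the arm holds its last target.

## Task

Take the long fuse out of the wooden rack and drop it end-down into the round socket on top of the power unit. Then fit the plastic bayonet cap: lugs through the two keyways, push it in against the spring, and twist it clockwise a quarter turn to its stop. Finish still gripping the cap by its bar and pressing it down flush on the socket's rim at the end of its turn - do not let go - and leave everything else where it is.

Things in the scene. Friction and masses are not known exactly. Their poses are not given: they have to be found in the camera images.
- fuse_mid (a point): The long cartridge fuse: white ceramic rod with steel ends, 14 mm diameter, 51 mm long, standing upright in one of the rack's three pockets (any of them); both ends alike. Point at its centre, half-way up; z along its length. In the rack its foot is 6 mm and its top 57 mm above the bench.
- short_a_mid (a point): A short fuse, same look and 14 mm diameter but 36 mm long, upright in another pocket of the rack (top 42 mm above the bench); leave it. Point at its centre.
- short_b_mid (a point): The other short fuse, same as the first, 36 mm long, upright in the third pocket; leave it. Point at its centre.
- rack: Light wooden block fixed on the bench, 130 x 44 mm, 26 mm high, three round pockets 17 mm wide and 20 mm deep in a row along its x axis at -42, 0 and +42 mm. Stands left or right of the power unit. Origin at the centre of its underside.
- socket_mouth (a point): Centre of the round socket's mouth, level with its rim (top of an aluminium collar 59 mm across), 95 mm above the bench. Hole 35 mm wide, with two opposite keyways 13 mm wide through the rim along this point's x axis, open to 25 mm from the centre. Rim 6 mm thick; under it lugs turn only clockwise seen from above, to stops 1.45 rad from the keyways. z up; same after a half turn.
- guide_mouth (a point): Top centre of the socket's upright guide hole, 17 mm wide, 28 mm below the rim; a funnel (35 mm wide, from 20 mm below the rim) leads into it. The fuse dropped in stands here on the spring plunger with its top 3 mm below the rim.
- unit: The grey power unit, fixed on the bench: 130 x 130 mm, 80 mm high, with the aluminium socket collar in the middle of its top, rising to 95 mm. Origin at the centre of its underside, axes as the socket's.
- plunger (a joint): Spring plunger in the bottom of the socket: 0 when up, grows as the fuse is pressed down, to 0.018 m at most; pushes up with about 3 N at 0 and 0.6 N more per mm (9 mm with the lugs resting up against the underside of the rim, 13 mm with the cap flush).
- cap_mid (a point): Plastic bayonet cap (black, grey disc), standing on its stem across the power unit from the rack. Point on its axis, half-way up its 50 mm; z up, x along bar and lugs (same after a half turn). Bar grip on top: 36 mm along x, 14 mm thick along y, from 22 to 50 mm above its foot. Disc under it 48 mm wide, 16 to 22 mm up. Flush on the rim, this point is 9 mm above the rim.
- cap: Same cap; origin at the centre of its foot. Stem: solid, 30 mm wide, 16 mm tall. Two lugs at the foot, 7 mm wide, 6 mm high, reach 22 mm from the axis along +x and -x (below the bar's ends). Flush, the foot is 16 mm below the rim; if let go when turned, the spring lifts it 4 mm till the lugs meet the rim's underside, so it must be held down.
- pliers: Red-handled pliers, about 185 mm long, lying on the bench; leave alone. Origin near the pivot, on the bench.
- screwdriver: Green-handled screwdriver, 170 mm long, lying on the bench; leave alone. Origin under it, on the bench.
- focus_knob: Loose black round focus knob, 42 mm wide, 28 mm high, no bar and no lugs, on the bench; leave alone. Origin at the centre of its underside.
- eyepiece: Loose black eyepiece, 40 mm wide, 55 mm high, standing on the bench; leave alone. Origin at the centre of its underside.
Not all that is in view belongs to the job. What is shaped like the cap but green or purple is not meant.

How it is judged:
By the outcome, as a careful person would: the job done as asked, in the order asked, and still so for the second after the job is handed in, while the arm keeps its last pose, push and grip.
It also fails if it takes over 70 s, if anything falls off the work surface, if the arm or the gripper's body presses on something with over 40 N, if the wrist force passes 120 N, or if a joint passes its speed limit or range.

## Working session

There is one attempt and no reset: what is moved stays moved. The work goes in short steps, Python scripts to look and compute and a tool call to move; the robot and the scene stay as the last step left them, time stands still between calls to the robot, and variables do not carry over. Pictures are saved under pics/ and viewed, and the job is handed in when it is done.

Besides the shell and the picture viewer there is one more tool, called after "Emit:" as a command line: name --argument value ..., lists and objects as JSON in quotes. arm_command: Moves the arm, as the interface text tells. Scaled input: -1 to 1 covers 500 mm each way for a shift and 60 degrees each way for a turn. Its arguments: {"type":"object","properties":{"targets":{"type":"string"},"hand":{"type":"number"},"force":{"type":"number"}},"required":["targets"]}

```bash
mkdir -p pics; ls; python3 - <<'E'
from station import monitor, cams, workorder
import cv2,numpy as np
print(monitor.observe())
for n in("side","top"):
    c=cams.read_camera(n); print(n,c["vertical_fov"],c["cx"],c["cy"],c["world_from_camera"], [k for k in c])
    cv2.imwrite(f"pics/{n}0.png",c["pixels"][:,:,::-1])
E
```

```text
pics
{'time': 0.0, 'joint_pos': array([ 6.14183169e+01,  1.26734787e+01,  8.75247055e+01,  2.57787766e-04,
        7.99104929e+01, -7.22562695e+00]), 'joint_velocities': array([-0.0147352 ,  0.05920828, -0.09036349,  0.07779072,  0.04498517,
        0.05861362]), 'joint_efforts': array([-8.32599271e-04, -4.96885121e+01, -3.89405072e+01, -3.40851620e-04,
        1.08827025e-02,  2.22032270e-05]), 'position': array([0.22732369, 0.5815554 , 0.23022809]), 'ee_rot': array([ 172.64061175,   89.89132266, -118.71548983]), 'force': array([ 1.17785403,  0.7615738 , -0.87322204]), 'ft_torque': array([-0.01841885,  0.00313841, -0.03446595]), 'width': 0.08581504627467658}
side 49.14806375471645 247.88352866886436 193.56018650614106 [[ 0.99574384 -0.04841042  0.07842604  0.51820621]
 [-0.09141063 -0.62733584  0.77336527 -0.75552797]
 [ 0.01176053 -0.77724267 -0.62909103  0.65991114]
 [ 0.          0.          0.          1.        ]] ['pixels', 'vertical_fov', 'cx', 'cy', 'world_from_camera']
top 54.9776728366453 256.28712756669694 194.15717851549763 [[ 0.00526874 -0.9935293   0.11345387  0.47696929]
 [-0.99982778 -0.00725283 -0.0170824  -0.02981075]
 [ 0.01779473 -0.11334432 -0.9933964   1.09474104]
 [ 0.          0.          0.          1.        ]] ['pixels', 'vertical_fov', 'cx', 'cy', 'world_from_camera']
```

View pics/side0.png

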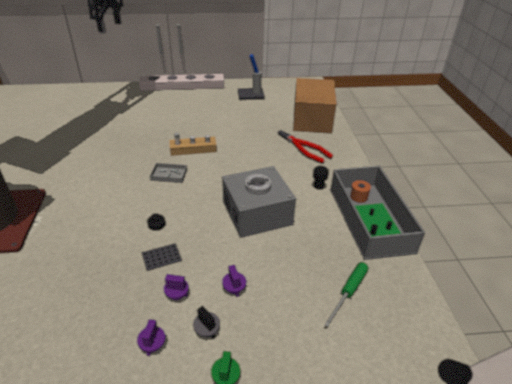

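View pics/top0.png

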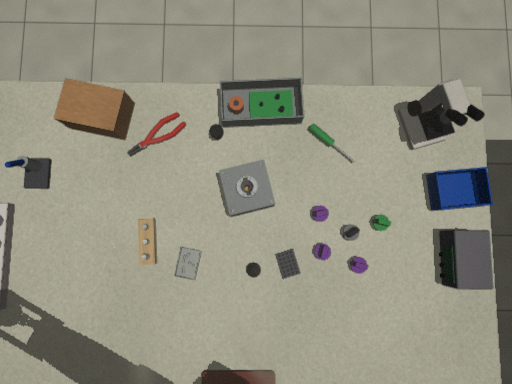

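```bash
cat > h.py <<'E'
import cv2,numpy as np
from station import monitor,cams,workorder
def grab(n): return cams.read_camera(n)
def K(c):
    f=192/np.tan(np.radians(c["vertical_fov"]/2)); return f
def ray(c,u,v):
    T=np.array(c["world_from_camera"]); d=T[:3,:3]@np.array([(u-c["cx"])/K(c),(v-c["cy"])/K(c),1]); return T[:3,3],d
def atz(c,u,v,z):
    o,d=ray(c,u,v); return o+d*(z-o[2])/d[2]
def proj(c,P):
    T=np.array(c["world_from_camera"]); p=(np.atleast_2d(P)-T[:3,3])@T[:3,:3]
    return np.c_[p[:,0]/p[:,2]*K(c)+c["cx"],p[:,1]/p[:,2]*K(c)+c["cy"]]
def tri(rs):
    A=np.zeros((3,3));b=np.zeros(3)
    for o,d in rs:
        d=d/np.linalg.norm(d);M=np.eye(3)-np.outer(d,d);A+=M;b+=M@o
    return np.linalg.solve(A,b)
def crop(c,u0,v0,u1,v1,name,s=8):
    im=c["pixels"][v0:v1,u0:u1,::-1]
    im=cv2.resize(im,None,fx=s,fy=s,interpolation=cv2.INTER_CUBIC)
    st=5 if s>=6 else 10
    for u in range((u0//st+1)*st,u1,st):
        x=int((u-u0+.5)*s); cv2.line(im,(x,0),(x,6),(0,0,255),1)
        if u%10==0: cv2.putText(im,str(u),(x-10,18),0,.4,(0,0,255),1)
    for v in range((v0//st+1)*st,v1,st):
        y=int((v-v0+.5)*s); cv2.line(im,(0,y),(6,y),(0,0,255),1)
        if v%10==0: cv2.putText(im,str(v),(8,y+4),0,.4,(0,0,255),1)
    cv2.imwrite("pics/"+name,im)
E
python3 - <<'E'
from h import *
import pickle
t=grab("top");s=grab("side");pickle.dump((t,s),open("c0.pkl","wb"))
crop(t,125,210,175,270,"t_rack.png",10)
crop(t,215,155,279,219,"t_unit.png",9)
crop(t,330,210,375,250,"t_cap.png",12)
crop(s,160,125,225,160,"s_rack.png",12)
crop(s,215,160,300,235,"s_unit.png",8)
crop(s,185,300,230,345,"s_cap.png",12)
E
```

```text
(no output)
```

View pics/t_rack.png

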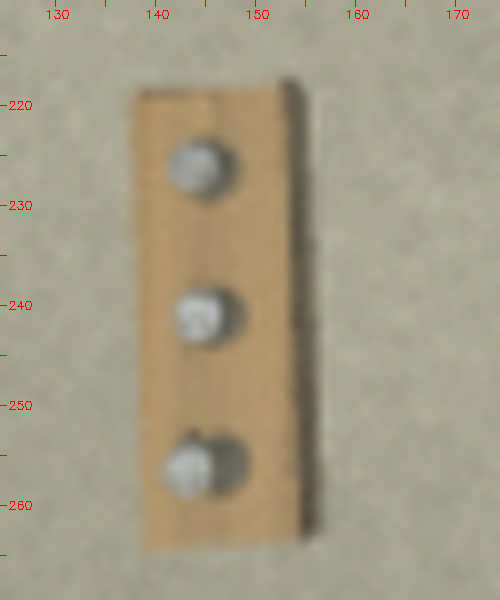

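View pics/t_unit.png

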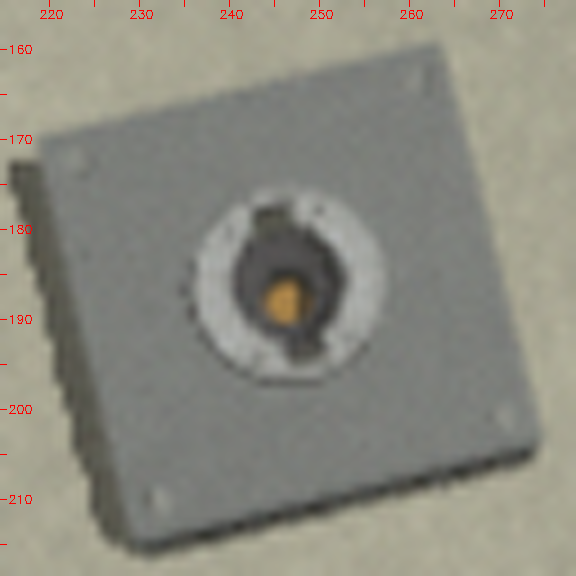

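View pics/t_cap.png

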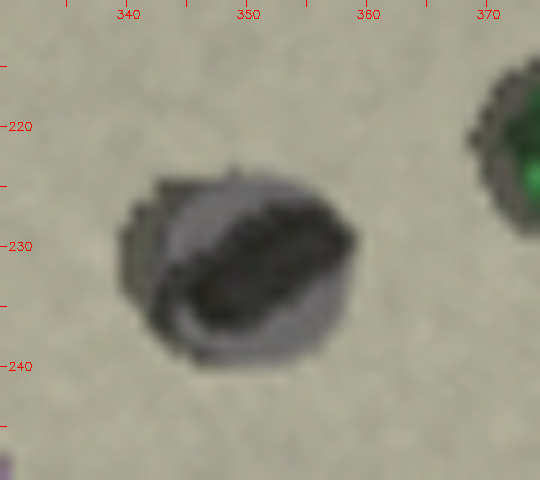

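View pics/s_rack.png

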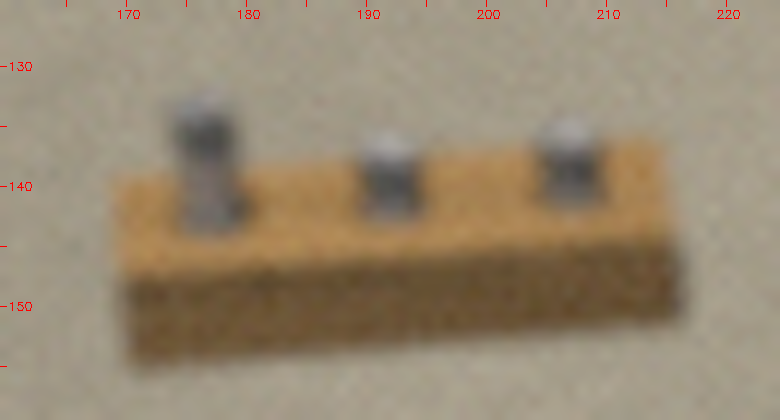

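View pics/s_unit.png

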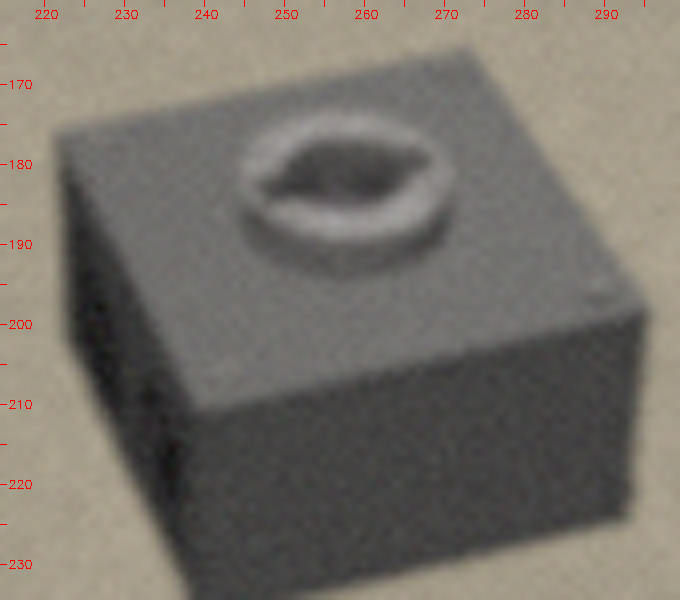

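View pics/s_cap.png

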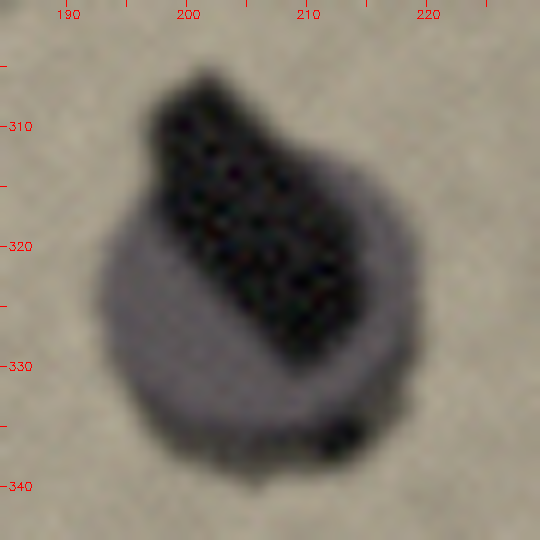

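```bash
python3 - <<'E'
from h import *
import pickle
t,s=pickle.load(open("c0.pkl","rb"))
def rep(name,pt,ps,z):
    print(name,"top",atz(t,*pt,z).round(4),"side",atz(s,*ps,z).round(4),"tri",tri([ray(t,*pt),ray(s,*ps)]).round(4))
rep("socket",(246.6,186.0),(258,181.6),.095)
rep("fuse top",(143.4,256.5),(176.8,132.9),.057)
rep("shortb top",(144.4,241.2),(192,136.5),.042)
rep("shorta top",(144.4,226),(207,135.2),.042)
a=atz(t,244.5,178,.095);b=atz(t,248.5,194.3,.095);d=a-b;print("key yaw",np.degrees(np.arctan2(d[1],d[0])))
a=atz(s,248,183,.095);b=atz(s,268,178.8,.095);d=b-a;print("key yaw side",np.degrees(np.arctan2(d[1],d[0])))
for (p,q) in [((219,169.5),(263.5,159.5)),((263.5,159.5),(274,203.5))]:
    d=atz(t,*p,.08)-atz(t,*q,.08);print("edge",np.degrees(np.arctan2(d[1],d[0])),np.linalg.norm(d))
for (p,q) in [((222,176),(272.5,166)),((272.5,166),(295,199)),((295,199),(239.5,210.5)),((239.5,210.5),(222,176))]:
    d=atz(s,*p,.08)-atz(s,*q,.08);print("edge",np.degrees(np.arctan2(d[1],d[0])),np.linalg.norm(d))
# cap: disc z=.022 circle center; 
# bar top
rep("cap disc",(351,231.5),(206,324),.022)
E
```

```text
socket top [ 0.6134 -0.0204  0.095 ] side [ 0.6149 -0.0208  0.095 ] tri [ 0.6142 -0.0204  0.0946]
fuse top top [0.4199 0.2633 0.057 ] side [0.4216 0.2666 0.057 ] tri [0.421  0.2628 0.0592]
shortb top top [0.4616 0.2665 0.042 ] side [0.4623 0.2693 0.042 ] tri [0.462  0.2659 0.044 ]
shorta top top [0.5042 0.2681 0.042 ] side [0.5042 0.2733 0.042 ] tri [0.5042 0.2671 0.0457]
key yaw 14.137852902449135
key yaw side 14.540918478473309
edge 103.37087217049589 0.12733077151202057
edge 13.399509297353289 0.12686188671897508
edge -165.77710989770955 0.12594610161544925
edge 104.09984267426415 0.13024049522329112
edge 12.952039596453618 0.12585430275355766
edge -75.8476662301513 0.12744900581597104
cap disc top [ 0.4923 -0.3241  0.022 ] side [ 0.4919 -0.3255  0.022 ] tri [ 0.4921 -0.3245  0.0205]
```

```bash
cat > fit.py <<'E'
from h import *
from scipy.optimize import minimize
def box(hx,hy,z0,z1,x,y,yaw):
    c,s_=np.cos(yaw),np.sin(yaw)
    return np.array([[x+c*a-s_*b,y+s_*a+c*b,z] for a in(-hx,hx) for b in(-hy,hy) for z in(z0,z1)])
def poly(c,P,win,S=8):
    u0,v0,u1,v1=win
    m=np.zeros(((v1-v0)*S,(u1-u0)*S),np.uint8)
    q=proj(c,P).astype(np.float32); h=cv2.convexHull(q)[:,0]
    h=((h-[u0,v0]+.5)*S)
    cv2.fillPoly(m,[np.round(h*16).astype(np.int32)],1,shift=4)
    return cv2.resize(m.astype(np.float32),(u1-u0,v1-v0),interpolation=cv2.INTER_AREA)
E
python3 - <<'E'
from fit import *
import pickle
t,s=pickle.load(open("c0.pkl","rb"))
wt=(342,220,362,242); ws=(190,300,222,332)
def soft(c,w,lo,hi):
    g=c["pixels"][w[1]:w[3],w[0]:w[2]].astype(float).mean(2); return np.clip((hi-g)/(hi-lo),0,1)
for nm,c,w in(("t",t,wt),("s",s,ws)):
    g=c["pixels"][w[1]:w[3],w[0]:w[2]].astype(float).mean(2); print(nm,np.percentile(g,[1,10,20,30,40,50,70,90]).round())
mt=soft(t,wt,40,98);ms=soft(s,ws,22,88)
def cost(p,use):
    P=box(.018,.007,.022,.050,p[0],p[1],p[2]);e=0
    if 't' in use:e+=((poly(t,P,wt)-mt)**2).sum()
    if 's' in use:e+=((poly(s,P,ws)-ms)**2).sum()
    return e
for use in('t','s','ts'):
  best=None
  for y0 in np.radians([-75,-60,-45,-30]):
    r=minimize(cost,[.492,-.3245,y0],args=(use,),method="Nelder-Mead",options=dict(initial_simplex=[[.492,-.3245,y0],[.496,-.3245,y0],[.492,-.321,y0],[.492,-.3245,y0+.15]],xatol=1e-5,fatol=1e-4))
    if best is None or r.fun<best.fun:best=r
  print(use,best.x[:2].round(4),np.degrees(best.x[2]),best.fun)
x=best.x
for c,w,n in((t,wt,"o_t.png"),(s,ws,"o_s.png")):
    im=c["pixels"][w[1]-5:w[3]+5,w[0]-5:w[2]+5,::-1];S=12;im=cv2.resize(im,None,fx=S,fy=S,interpolation=cv2.INTER_CUBIC)
    for zz in(.022,.05):
        q=proj(c,box(.018,.007,zz,zz,*x));
        h=cv2.convexHull(q.astype(np.float32))[:,0];h=((h-[w[0]-5,w[1]-5]+.5)*S).astype(int);cv2.polylines(im,[h],1,(0,255,255))
    a=np.linspace(0,2*np.pi,60)
    for zz in(.016,.022):
        q=proj(c,np.c_[x[0]+.024*np.cos(a),x[1]+.024*np.sin(a),a*0+zz]);cv2.polylines(im,[((q-[w[0]-5,w[1]-5]+.5)*S).astype(int)],1,(0,255,0))
    cv2.imwrite("pics/"+n,im)
E
```

```text
t [ 39.  48.  59.  84. 103. 108. 160. 163.]
s [ 10.  25.  37.  78.  88. 105. 151. 156.]
t [ 0.4919 -0.3198] -58.52840571062008 10.685487202631624
s [ 0.4928 -0.3259] -61.113537459887525 37.06406508065185
ts [ 0.4924 -0.3225] -61.04029096428353 57.98069069800721
```

View pics/o_t.png

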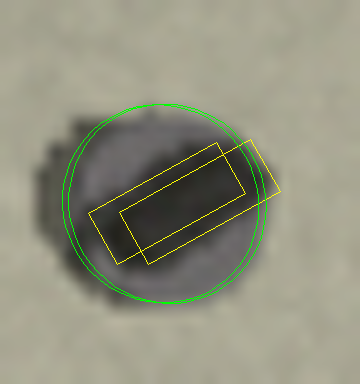

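View pics/o_s.png

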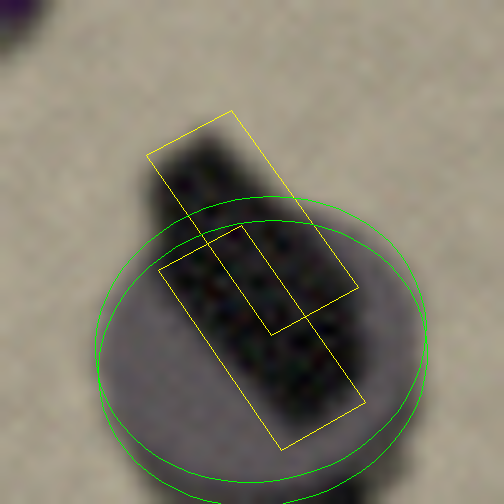

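```bash
cat >> h.py <<'E'
from scipy.spatial.transform import Rotation as Ro
def cur():
    o=monitor.observe(); r=o["ee_rot"]; return o,Ro.from_euler("xyz",r,degrees=True)
def go(p,jaw,tilt0=True):
    """print tool-frame delta to reach TCP p with tool x down and jaw axis yaw (deg, mod 180)"""
    o,R=cur(); M=R.as_matrix(); j=M[:,2]; y=np.degrees(np.arctan2(j[1],j[0]))
    d=(jaw-y+90)%180-90 if abs(jaw)<=180 else jaw-360*np.sign(jaw)-y
    return delta(p,y+d)
def delta(p,yaw):
    o,R=cur(); a=np.radians(yaw); x=np.array([0,0,-1.]);z=np.array([np.cos(a),np.sin(a),0]);y=np.cross(z,x)
    T=Ro.from_matrix(np.c_[x,y,z]); s=R.inv().apply(np.array(p)-o["position"])
    rv=np.degrees((R.inv()*T).as_rotvec())
    print("shift",(s/.5).round(4),"turn",(rv/60).round(4),"| mm",(s*1e3).round(1),"deg",rv.round(2), "minrows",np.ceil(max(np.linalg.norm(s)/.0417,np.linalg.norm(rv)/7.16)))
def st():
    o,R=cur();M=R.as_matrix();j=M[:,2]
    print("t",round(o["time"],2),"pos",o["position"].round(4),"jawyaw",np.degrees(np.arctan2(j[1],j[0])).round(2),"tilt",M[:,0].round(3),"F",o["force"].round(2),"tq",o["ft_torque"].round(2),"w",round(o["width"],4),"J",o["joint_pos"].round(1))
E
python3 - <<'E'
from h import *
st()
delta([.4205,.2645,.18],94-180)
delta([.4205,.2645,.18],94)
import pickle
t,s=pickle.load(open("c0.pkl","rb"))
p=atz(s,213,336,.004);print("lug dir",p, np.degrees(np.arctan2(p[1]+.3245,p[0]-.492)))
E
```

```text
t 0.2 pos [0.2275 0.5818 0.2306] jawyaw 68.64 tilt [-0.001 -0.001 -1.   ] F [ 0.49 -0.68  0.05] tq [ 0.03  0.01 -0.03] w 0.0856 J [61.4 12.7 87.5 -0.  79.9 -7.2]
shift [ 0.1017 -0.5906 -0.4502] turn [ 2.5774e+00 -5.0000e-04  1.5000e-03] | mm [  50.9 -295.3 -225.1] deg [ 1.5464e+02 -3.0000e-02  9.0000e-02] minrows 22.0
shift [ 0.1017 -0.5906 -0.4502] turn [-4.226e-01 -1.100e-03 -3.000e-04] | mm [  50.9 -295.3 -225.1] deg [-2.536e+01 -6.000e-02 -2.000e-02] minrows 9.0
lug dir [ 0.50299571 -0.33857921  0.004     ] -52.01055656625055
```

Emit:
arm_command --targets "0.05 -0.3 -0.22 -0.2 0 0; 0.1 -0.59 -0.45 -0.42 0 0; 0.1 -0.59 -0.45 -0.42 0 0; 0.1 -0.59 -0.45 -0.42 0 0; 0.1 -0.59 -0.45 -0.42 0 0; 0.1 -0.59 -0.45 -0.42 0 0; 0.1 -0.59 -0.45 -0.42 0 0; 0.1 -0.59 -0.45 -0.42 0 0; 0.1 -0.59 -0.45 -0.42 0 0; 0.1 -0.59 -0.45 -0.42 0 0; 0.1 -0.59 -0.45 -0.42 0 0; 0.1 -0.59 -0.45 -0.42 0 0; 0.1 -0.59 -0.45 -0.42 0 0; 0.1 -0.59 -0.45 -0.42 0 0; 0.1 -0.59 -0.45 -0.42 0 0" --hand 0

```text
time: 1.45
position: [0.4198, 0.2664, 0.1815]
ee_rot: [-40.2, 90.0, 53.7]
force: [0.5, 0.5, -0.6]
width: 0.0854
```

```bash
python3 - <<'E'
from h import *
st()
delta([.4205,.2645,.10],94)
t=grab("top");s=grab("side")
crop(t,95,190,195,290,"t1.png",6); crop(s,130,70,230,160,"s1.png",7)
E
```

```text
t 1.45 pos [0.4198 0.2664 0.1815] jawyaw 93.98 tilt [ 0.  0. -1.] F [ 0.5   0.52 -0.59] tq [-0.03 -0.07  0.01] w 0.0854 J [ 23.3  -2.6 109.3   0.   73.4 -70.7]
shift [ 0.163  -0.0011 -0.0038] turn [-0.0004  0.0002  0.0002] | mm [81.5 -0.5 -1.9] deg [-0.02  0.01  0.01] minrows 2.0
```

View pics/t1.png

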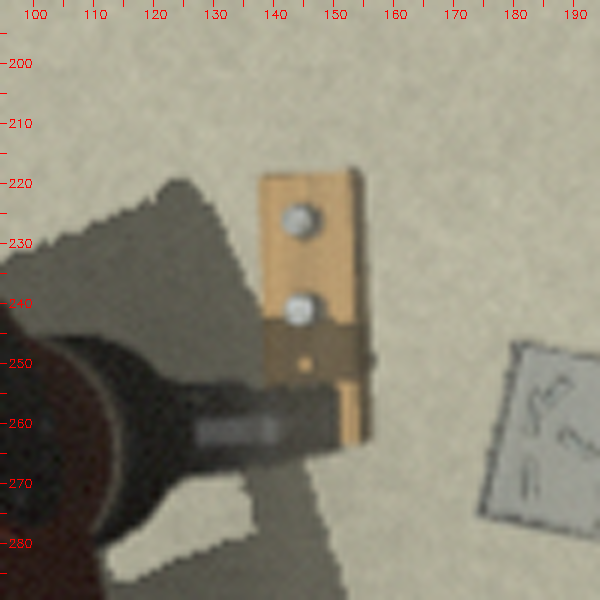

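View pics/s1.png

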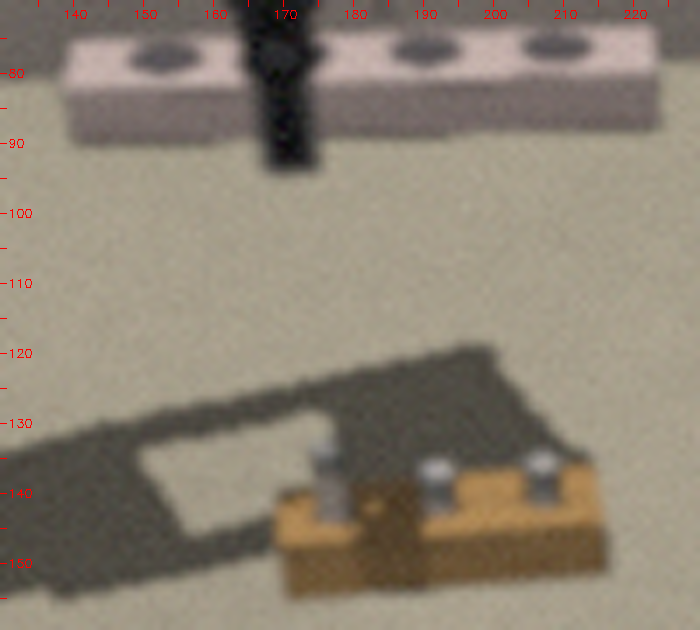

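```bash
python3 - <<'E'
from h import *
import pickle
t,s=pickle.load(open("c0.pkl","rb"))
j=np.array([np.cos(np.radians(94)),np.sin(np.radians(94)),0]);c=np.array([.4198,.2664,.1815+.013])
w=np.array([j[1],-j[0],0])
for off in(-.043,-.057):
  for k in (-.011,0,.011): print(off,k,proj(s,c+off*j+w*k),proj(t,c+off*j+w*k))
E
```

```text
-0.043 -0.011 [[166.88486696  94.01266666]] [[143.87588992 263.11176827]]
-0.043 0 [[171.37043863  93.74367744]] [[143.73639511 258.46157195]]
-0.043 0.011 [[175.84351487  93.47543754]] [[143.5972886  253.82432017]]
-0.057 -0.011 [[166.95831016  96.52769496]] [[149.75822945 262.72131458]]
-0.057 0 [[171.4904029   96.25236537]] [[149.61059438 258.07349971]]
-0.057 0.011 [[176.00973957  95.97781073]] [[149.46337011 253.43861765]]
```

Emit:
arm_command --targets "0.06 -0.001 -0.004 0 0 0; 0.13 -0.001 -0.004 0 0 0; 0.2 -0.001 -0.004 0 0 0; 0.25 -0.001 -0.004 0 0 0; 0.285 -0.001 -0.004 0 0 0; 0.285 -0.001 -0.004 0 0 0; 0.285 -0.001 -0.004 0 0 0; 0.285 -0.001 -0.004 0 0 0"

```text
time: 2.22
position: [0.422, 0.2638, 0.0401]
ee_rot: [-69.9, 89.9, 24.0]
force: [1.8, -0.1, -0.3]
width: 0.0855
```

Emit:
arm_command --targets "0 0 0 0 0 0; 0 0 0 0 0 0; 0 0 0 0 0 0; 0 0 0 0 0 0; 0 0 0 0 0 0; 0 0 0 0 0 0; 0 0 0 0 0 0; 0 0 0 0 0 0" --hand 1 --force 50

```text
time: 2.88
position: [0.4213, 0.2632, 0.0391]
ee_rot: [-81.7, 90.0, 12.2]
force: [-0.9, -0.9, 2.9]
width: 0.0116
```

```bash
python3 - <<'E'
from h import *
st()
s=grab("side")
crop(s,130,70,230,160,"s2.png",7)
E
```

```text
t 2.88 pos [0.4213 0.2632 0.0391] jawyaw 93.84 tilt [ 0.  0. -1.] F [-0.86 -0.93  2.87] tq [-0.16  0.09  0.05] w 0.0116 J [ 22.9   8.6 114.7  -0.   56.6 -70.9]
```

View pics/s2.png

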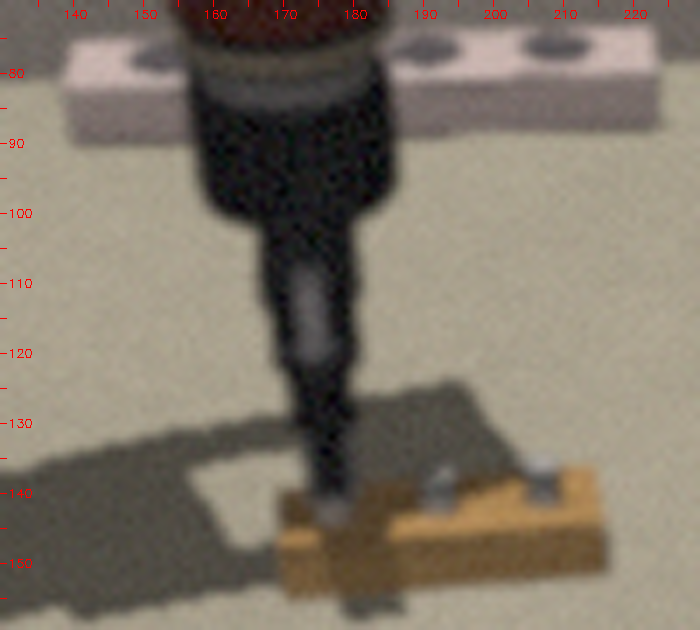

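Emit:
arm_command --targets "-0.02 0 0 0 0 0; -0.06 0 0 0 0 0; -0.12 0 0 0 0 0; -0.18 0 0 0 0 0; -0.24 0 0 0 0 0; -0.3 0 0 0 0 0; -0.34 0 0 0 0 0; -0.34 0 0 0 0 0; -0.34 0 0 0 0 0"

```text
time: 3.68
position: [0.4218, 0.2634, 0.2105]
ee_rot: [-70.7, 89.8, 23.1]
force: [0.8, -1.2, -0.9]
width: 0.0118
```

```bash
python3 - <<'E'
from h import *
st()
s=grab("side");t=grab("top")
crop(s,130,40,230,160,"s3.png",5);crop(t,95,190,195,290,"t3.png",5)
delta([.614,-.0205,.20],94)
delta([.614,-.0205,.20],104)
E
```

```text
t 3.68 pos [0.4218 0.2634 0.2105] jawyaw 93.84 tilt [ 0.003  0.001 -1.   ] F [ 0.79 -1.19 -0.89] tq [-0.04  0.02 -0.06] w 0.0118 J [ 22.9  -4.3 107.6   0.   76.5 -71. ]
shift [ 0.0151 -0.3488 -0.5912] turn [-0.0027 -0.0006 -0.0018] | mm [   7.5 -174.4 -295.6] deg [-0.16 -0.04 -0.11] minrows 9.0
shift [ 0.0151 -0.3488 -0.5912] turn [-0.1693 -0.0005 -0.0018] | mm [   7.5 -174.4 -295.6] deg [-10.16  -0.03  -0.11] minrows 9.0
```

View pics/s3.png

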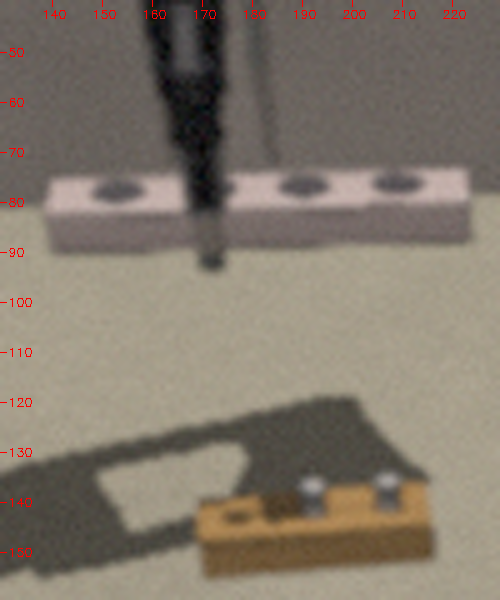

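Emit:
arm_command --targets "0 -0.05 -0.08 0 0 0; 0 -0.1 -0.16 0 0 0; 0 -0.14 -0.24 0 0 0; 0 -0.18 -0.31 -0.05 0 0; 0 -0.22 -0.38 -0.1 0 0; 0 -0.26 -0.45 -0.15 0 0; 0 -0.3 -0.51 -0.17 0 0; 0 -0.33 -0.56 -0.17 0 0; 0.015 -0.349 -0.591 -0.17 0 0; 0.015 -0.349 -0.591 -0.17 0 0; 0.015 -0.349 -0.591 -0.17 0 0; 0.015 -0.349 -0.591 -0.17 0 0; 0.015 -0.349 -0.591 -0.17 0 0; 0.015 -0.349 -0.591 -0.17 0 0"

```text
time: 4.95
position: [0.6144, -0.0188, 0.2013]
ee_rot: [38.1, 90.0, 142.3]
force: [-0.1, 0.3, -0.4]
width: 0.0113
```

```bash
python3 - <<'E'
from h import *
st()
s=grab("side");t=grab("top")
crop(s,205,80,305,200,"s4.png",5);crop(t,205,145,285,215,"t4.png",7)
o=monitor.observe()["position"]
for dz in(.003,-.030,-.033): print(dz,proj(s,o+[0,0,dz]))
print("axis hits col at z=.095",proj(s,[o[0],o[1],.095]),"socket",proj(s,[.614,-.0205,.095]))
E
```

```text
t 4.95 pos [ 0.6144 -0.0188  0.2013] jawyaw 104.13 tilt [-0.  0. -1.] F [-0.05  0.26 -0.43] tq [-0.02 -0.01 -0.07] w 0.0113 J [  -9.1   12.5   90.9    0.    76.6 -113.2]
0.003 [[259.27805696 138.66186633]]
-0.03 [[258.82628365 152.12897394]]
-0.033 [[258.78626295 153.32196859]]
axis hits col at z=.095 [[257.85391823 181.1146391 ]] socket [[257.60010246 181.53508754]]
```

View pics/s4.png

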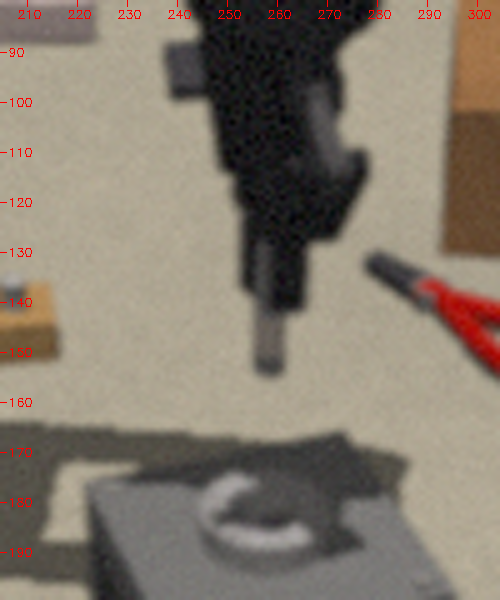

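View pics/t4.png

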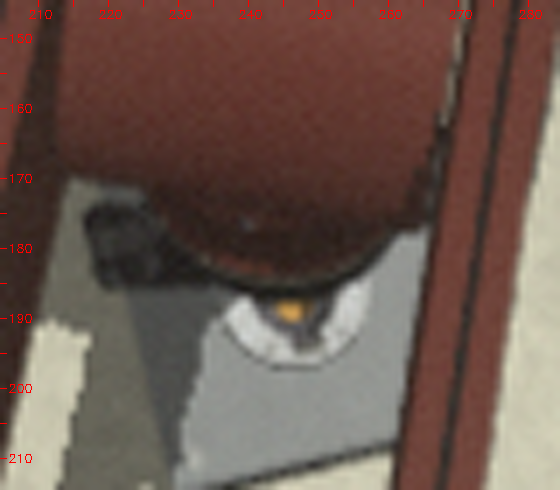

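```bash
python3 - <<'E'
from h import *
delta([.6142,-.0204,.11],104);delta([.6142,-.0204,.098],104)
E
```

```text
shift [ 0.1834  0.0018 -0.0024] turn [ 0.0021 -0.0001  0.0004] | mm [91.7  0.9 -1.2] deg [ 0.12 -0.01  0.02] minrows 3.0
shift [ 0.2074  0.0018 -0.0024] turn [ 0.0021 -0.0001  0.0004] | mm [103.7   0.9  -1.2] deg [ 0.12 -0.01  0.02] minrows 3.0
```

Emit:
arm_command --targets "0.04 0.002 -0.0024 0 0 0; 0.09 0.002 -0.0024 0 0 0; 0.12 0.002 -0.0024 0 0 0; 0.15 0.002 -0.0024 0 0 0; 0.163 0.002 -0.0024 0 0 0; 0.163 0.002 -0.0024 0 0 0; 0.163 0.002 -0.0024 0 0 0; 0.163 0.002 -0.0024 0 0 0; 0.163 0.002 -0.0024 0 0 0; 0.163 0.002 -0.0024 0 0 0"

```text
time: 5.88
position: [0.6151, -0.0215, 0.1211]
ee_rot: [-113.7, 89.9, -9.6]
force: [0.5, -1.0, -1.0]
width: 0.0119
```

```bash
python3 - <<'E'
from h import *
s=grab("side")
crop(s,205,80,305,200,"s5.png",5)
st()
delta([.6142,-.0204,.098],104)
E
```

```text
t 5.93 pos [ 0.6149 -0.0215  0.1209] jawyaw 104.05 tilt [ 0.002 -0.    -1.   ] F [-0.02 -0.01 -0.07] tq [-0.02 -0.01 -0.05] w 0.0118 J [  -9.3   16.9   94.7   -0.    68.3 -113.4]
shift [0.0458 0.0009 0.0025] turn [ 0.0008 -0.0007  0.0015] | mm [22.9  0.5  1.3] deg [ 0.05 -0.04  0.09] minrows 1.0
```

View pics/s5.png

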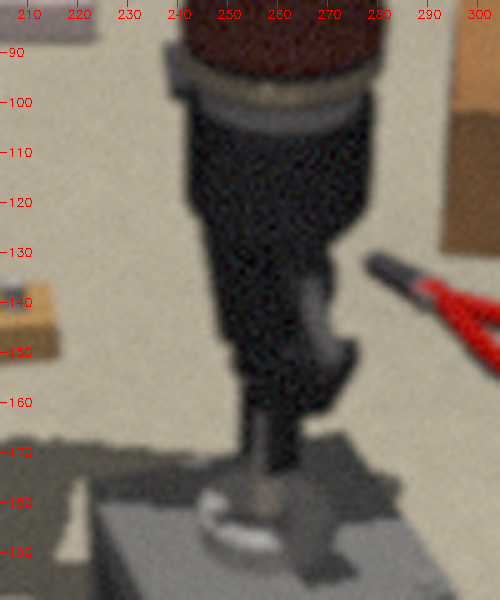

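Fuse foot (about col 258, row 182) is entering the mouth centrally. Descend slowly.

Emit:
arm_command --targets "0.01 0.001 0.0025 0 0 0; 0.02 0.001 0.0025 0 0 0; 0.03 0.001 0.0025 0 0 0; 0.04 0.001 0.0025 0 0 0; 0.046 0.001 0.0025 0 0 0; 0.046 0.001 0.0025 0 0 0; 0.046 0.001 0.0025 0 0 0; 0.046 0.001 0.0025 0 0 0"

```text
time: 6.6
position: [0.6135, -0.0203, 0.0967]
ee_rot: [62.6, 90.0, 166.7]
force: [0.5, 0.4, -0.2]
width: 0.0116
```

```bash
python3 - <<'E'
from h import *
s=grab("side")
crop(s,205,80,305,200,"s6.png",5)
st()
E
```

```text
t 6.65 pos [ 0.6135 -0.0204  0.0968] jawyaw 104.04 tilt [-0. -0. -1.] F [ 1.01  1.15 -0.15] tq [ 0.08 -0.15  0.05] w 0.0116 J [  -9.3   18.4   95.6   -0.    66.  -113.3]
```

View pics/s6.png

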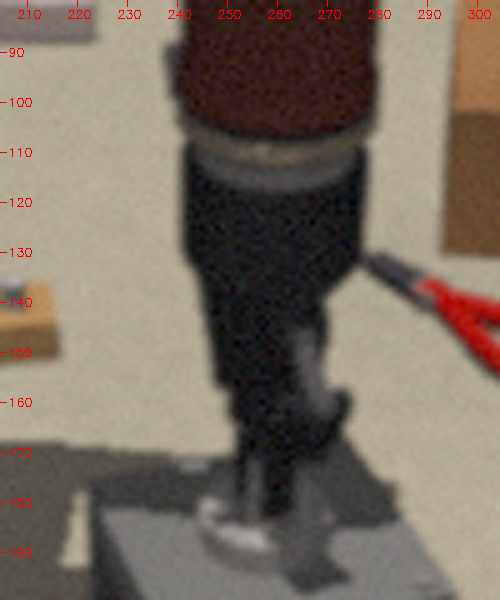

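Emit:
arm_command --targets "0 0 0 0 0 0; 0 0 0 0 0 0; 0 0 0 0 0 0; 0 0 0 0 0 0; 0 0 0 0 0 0; -0.05 0 0 0 0 0; -0.12 0 0 0 0 0; -0.2 0 0 0 0 0; -0.2 0 0 0 0 0; -0.2 0 0 0 0 0; -0.2 0 0 0 0 0" --hand 0.4

```text
time: 7.57
position: [0.6135, -0.0204, 0.197]
ee_rot: [-115.7, 90.0, -11.6]
force: [0.1, -1.1, -1.2]
width: 0.0513
```

```bash
python3 - <<'E'
from h import *
st()
s=grab("side");t=grab("top")
crop(s,205,80,305,200,"s7.png",5);crop(t,205,145,285,215,"t7.png",7)
delta([.492,-.3245,.16],30)
E
```

```text
t 7.57 pos [ 0.6135 -0.0204  0.197 ] jawyaw 104.04 tilt [ 0.001 -0.    -1.   ] F [ 0.12 -1.11 -1.22] tq [ 0.01  0.02 -0.03] w 0.0513 J [  -9.3   12.5   91.3   -0.    76.1 -113.3]
shift [ 0.0705  0.3811 -0.5321] turn [ 1.234e+00 -7.000e-04 -2.900e-03] | mm [  35.3  190.6 -266.1] deg [ 7.404e+01 -4.000e-02 -1.700e-01] minrows 11.0
```

View pics/s7.png

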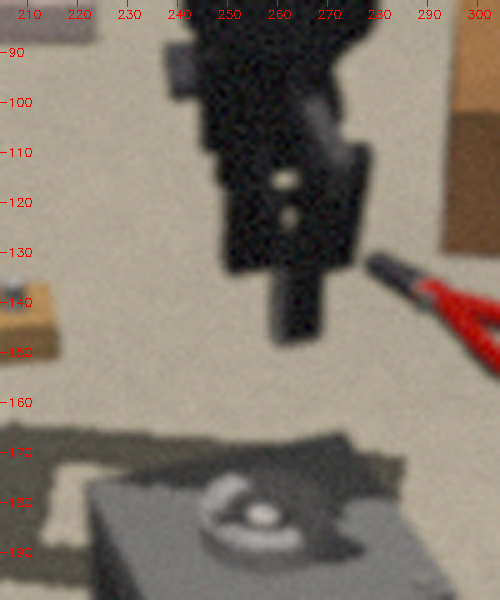

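View pics/t7.png

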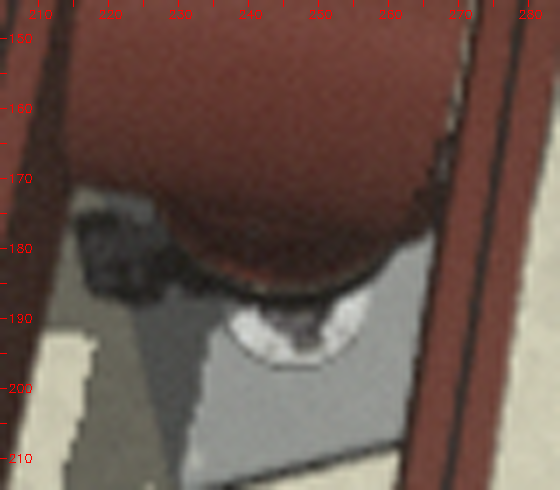

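Emit:
arm_command --targets "0 0.05 -0.07 0.1 0 0; 0 0.1 -0.14 0.2 0 0; 0 0.15 -0.21 0.3 0 0; 0 0.2 -0.28 0.4 0 0; 0 0.25 -0.35 0.5 0 0; 0 0.3 -0.42 0.6 0 0; 0 0.34 -0.48 0.7 0 0; 0.03 0.381 -0.532 0.8 0 0; 0.07 0.381 -0.532 0.9 0 0; 0.07 0.381 -0.532 1 0 0; 0.07 0.381 -0.532 1 0 0; 0.07 0.381 -0.532 1 0 0; 0.07 0.381 -0.532 1 0 0; 0.07 0.381 -0.532 1 0 0" --hand 0.3

```text
time: 8.83
position: [0.4938, -0.3243, 0.1623]
ee_rot: [-84.9, 90.0, -40.7]
force: [-0.3, -0.2, 0.6]
width: 0.0594
```

```bash
python3 - <<'E'
from h import *
st()
delta([.492,-.3245,.12],30)
t=grab("top")
crop(t,320,200,390,275,"t8.png",7)
E
```

```text
t 8.83 pos [ 0.4938 -0.3243  0.1623] jawyaw 44.21 tilt [ 0.001 -0.001 -1.   ] F [-0.25 -0.21  0.59] tq [ 0.02 -0.02  0.02] w 0.0594 J [-40.9  11.3  96.7   0.   72.  -85.2]
shift [ 0.0845  0.0023 -0.0028] turn [2.369e-01 2.000e-04 8.000e-04] | mm [42.3  1.2 -1.4] deg [1.421e+01 1.000e-02 5.000e-02] minrows 2.0
```

View pics/t8.png

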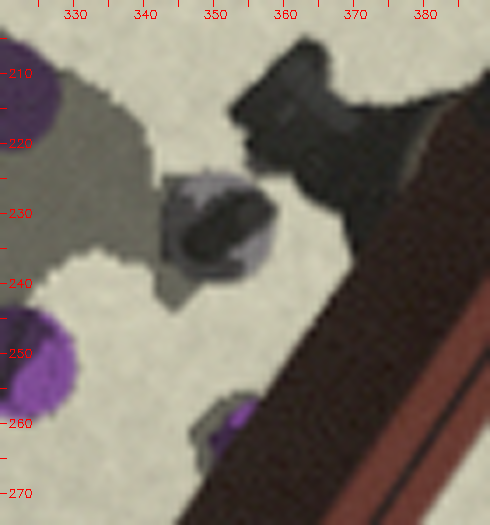

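Emit:
arm_command --targets "0.03 0.0023 -0.003 0.11 0 0; 0.06 0.0023 -0.003 0.22 0 0; 0.08 0.0023 -0.003 0.22 0 0; 0.08 0.0023 -0.003 0.22 0 0; 0.08 0.0023 -0.003 0.22 0 0; 0.08 0.0023 -0.003 0.22 0 0; 0.08 0.0023 -0.003 0.22 0 0; 0.08 0.0023 -0.003 0.22 0 0; 0.08 0.0023 -0.003 0.22 0 0"

```text
time: 9.63
position: [0.4917, -0.3252, 0.1226]
ee_rot: [-73.3, 89.9, -42.4]
force: [-0.0, -0.7, -0.2]
width: 0.0599
```

```bash
python3 - <<'E'
from h import *
s=grab("side")
crop(s,160,235,260,355,"s9.png",5)
st()
delta([.492,-.3245,.027],31)
E
```

```text
t 9.68 pos [ 0.4916 -0.3251  0.1224] jawyaw 30.87 tilt [ 0.001 -0.001 -1.   ] F [-0.12 -0.37  0.42] tq [-0.05  0.01  0.03] w 0.0601 J [-41.1  13.5  98.6  -0.   67.8 -72. ]
shift [0.1908 0.0008 0.0012] turn [-0.0022  0.0003  0.0009] | mm [95.4  0.4  0.6] deg [-0.13  0.02  0.05] minrows 3.0
```

View pics/s9.png

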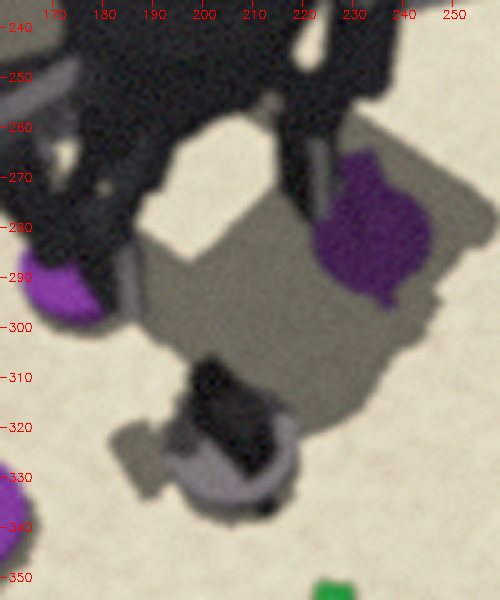

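Emit:
arm_command --targets "0.04 0.001 0.001 0 0 0; 0.09 0.001 0.001 0 0 0; 0.13 0.001 0.001 0 0 0; 0.16 0.001 0.001 0 0 0; 0.18 0.001 0.001 0 0 0; 0.192 0.001 0.001 0 0 0; 0.192 0.001 0.001 0 0 0; 0.192 0.001 0.001 0 0 0; 0.192 0.001 0.001 0 0 0; 0.192 0.001 0.001 0 0 0"

```text
time: 10.52
position: [0.4923, -0.3249, 0.0271]
ee_rot: [-71.9, 89.9, -41.1]
force: [0.2, -0.3, -0.4]
width: 0.0597
```

```bash
python3 - <<'E'
from h import *
s=grab("side")
crop(s,160,235,260,355,"s10.png",5)
st()
E
```

```text
t 10.57 pos [ 0.4922 -0.3248  0.027 ] jawyaw 30.84 tilt [ 0.002 -0.001 -1.   ] F [-0.5   0.93  0.59] tq [0.03 0.01 0.06] w 0.0598 J [-41.1  20.9 101.1   0.   57.9 -71.9]
```

View pics/s10.png

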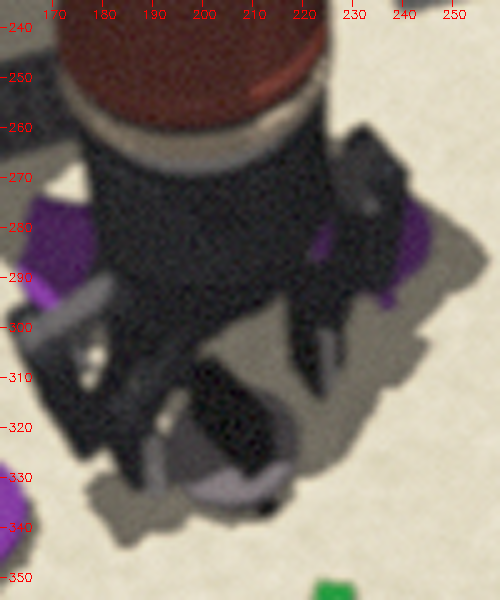

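Fingers straddle the bar; closing.

Emit:
arm_command --targets "0 0 0 0 0 0; 0 0 0 0 0 0; 0 0 0 0 0 0; 0 0 0 0 0 0; 0 0 0 0 0 0; 0 0 0 0 0 0; 0 0 0 0 0 0; 0 0 0 0 0 0" --hand 1 --force 100

```text
time: 11.23
position: [0.4918, -0.3245, 0.0263]
ee_rot: [-74.2, 89.9, -43.4]
force: [-0.1, -0.7, 4.0]
width: 0.0118
```

```bash
python3 - <<'E'
from h import *
st()
E
```

```text
t 11.23 pos [ 0.4918 -0.3245  0.0263] jawyaw 30.84 tilt [ 0.001 -0.001 -1.   ] F [-0.12 -0.74  3.96] tq [-0.04  0.06  0.05] w 0.0118 J [-41.1  21.  101.1  -0.   57.9 -71.9]
```

Emit:
arm_command --targets "-0.02 0 0 0 0 0; -0.06 0 0 0 0 0; -0.12 0 0 0 0 0; -0.18 0 0 0 0 0; -0.24 0 0 0 0 0; -0.3 0 0 0 0 0; -0.35 0 0 0 0 0; -0.35 0 0 0 0 0; -0.35 0 0 0 0 0; -0.35 0 0 0 0 0"

```text
time: 12.07
position: [0.4909, -0.3236, 0.2]
ee_rot: [107.9, 89.9, 138.8]
force: [-0.5, -0.3, -0.9]
width: 0.0123
```

```bash
python3 - <<'E'
from h import *
s=grab("side")
crop(s,150,180,250,300,"s11.png",5)
st()
delta([.614,-.0205,.20],104)
o=monitor.observe()["position"]
print(proj(s,o-[0,0,.023]))
E
```

```text
t 12.12 pos [ 0.4906 -0.3233  0.1991] jawyaw 30.84 tilt [-0.002  0.002 -1.   ] F [ 0.14 -0.82 -0.87] tq [0.03 0.04 0.02] w 0.012 J [-41.1   9.1  95.1  -0.   76.  -71.9]
shift [-0.0012  0.3934  0.5224] turn [-1.2193e+00  1.0000e-03 -3.0000e-03] | mm [ -0.6 196.7 261.2] deg [-7.316e+01  6.000e-02 -1.800e-01] minrows 11.0
[[199.91985391 263.65185385]]
```

View pics/s11.png

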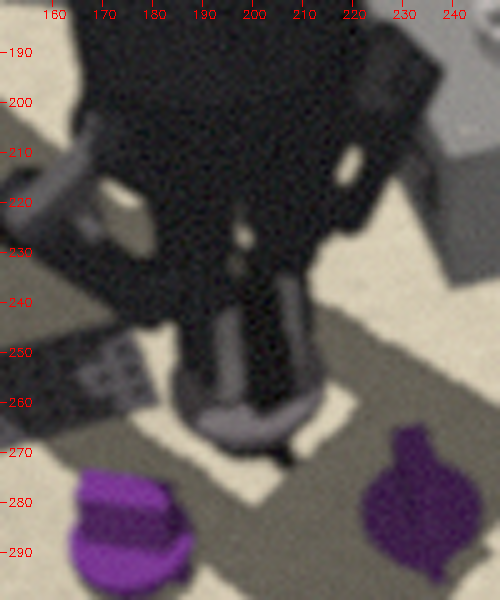

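Emit:
arm_command --targets "0 0.04 0.05 -0.1 0 0; 0 0.08 0.1 -0.2 0 0; 0 0.13 0.17 -0.3 0 0; 0 0.18 0.24 -0.4 0 0; 0 0.23 0.3 -0.5 0 0; 0 0.28 0.37 -0.6 0 0; 0 0.33 0.44 -0.7 0 0; 0 0.37 0.49 -0.8 0 0; 0 0.393 0.522 -0.9 0 0; 0 0.393 0.522 -1 0 0; 0 0.393 0.522 -1 0 0; 0 0.393 0.522 -1 0 0; 0 0.393 0.522 -1 0 0; 0 0.393 0.522 -1 0 0"

```text
time: 13.28
position: [0.6143, -0.0225, 0.2001]
ee_rot: [85.3, 89.9, 176.0]
force: [-0.1, -0.0, -0.0]
width: 0.012
```

```bash
python3 - <<'E'
from h import *
st()
delta([.614,-.0205,.16],104)
E
```

```text
t 13.28 pos [ 0.6143 -0.0225  0.2001] jawyaw 90.65 tilt [-0.001  0.    -1.   ] F [-0.06 -0.04 -0.04] tq [ 0.    0.01 -0.02] w 0.012 J [  -9.4   12.6   90.9   -0.    76.6 -100.1]
shift [0.0802 0.0005 0.004 ] turn [-2.225e-01  2.000e-04 -1.100e-03] | mm [40.1  0.3  2. ] deg [-1.335e+01  1.000e-02 -7.000e-02] minrows 2.0
```

Emit:
arm_command --targets "0.03 0.0005 0.002 -0.11 0 0; 0.06 0.0005 0.003 -0.22 0 0; 0.08 0.0005 0.003 -0.225 0 0; 0.08 0.0005 0.003 -0.225 0 0; 0.08 0.0005 0.003 -0.225 0 0; 0.08 0.0005 0.003 -0.225 0 0; 0.08 0.0005 0.003 -0.225 0 0; 0.08 0.0005 0.003 -0.225 0 0; 0.08 0.0005 0.003 -0.225 0 0; 0.08 0.0005 0.003 -0.225 0 0"

```text
time: 14.12
position: [0.6149, -0.0201, 0.1613]
ee_rot: [-112.9, 90.0, -8.6]
force: [0.0, 0.7, -0.4]
width: 0.0124
```

```bash
python3 - <<'E'
from fit import *
s=grab("side");t=grab("top")
import pickle; pickle.dump((t,s),open("c1.pkl","wb"))
crop(s,215,110,305,200,"s12.png",6.5 and 7);crop(t,205,145,285,215,"t12.png",7)
st()
o,R=cur();p=o["position"]
# overlay predicted cap
w=(215,110,305,200);S=7
im=cv2.resize(s["pixels"][w[1]:w[3],w[0]:w[2],::-1],None,fx=S,fy=S,interpolation=cv2.INTER_CUBIC)
a=np.linspace(0,2*np.pi,60);f=p[2]-.0263
def dr(P,col): cv2.polylines(im,[((proj(s,P)-[w[0],w[1]]+.5)*S).astype(int)],1,col)
for r,z in((.024,f+.016),(.024,f+.022),(.015,f)):
    dr(np.c_[p[0]+r*np.cos(a),p[1]+r*np.sin(a),a*0+z],(0,255,0))
y=np.radians(14)
q=box(.022,.0035,f,f+.006,p[0],p[1],y); h=cv2.convexHull(proj(s,q).astype(np.float32))[:,0];cv2.polylines(im,[((h-[w[0],w[1]]+.5)*S).astype(int)],1,(0,255,255))
c=(.614,-.0205)
for r in(.0295,.0175): dr(np.c_[c[0]+r*np.cos(a),c[1]+r*np.sin(a),a*0+.095],(255,100,0))
q=box(.025,.0065,.095,.095,*c,y);h=cv2.convexHull(proj(s,q).astype(np.float32))[:,0];cv2.polylines(im,[((h-[w[0],w[1]]+.5)*S).astype(int)],1,(255,100,0))
cv2.imwrite("pics/s12o.png",im)
E
```

```text
t 14.22 pos [ 0.6147 -0.0201  0.1611] jawyaw 104.33 tilt [ 0. -0. -1.] F [ 0.64 -0.98  0.63] tq [-0.01 -0.02 -0.01] w 0.0124 J [  -9.2   14.5   93.    -0.    72.5 -113.5]
```

View pics/s12.png

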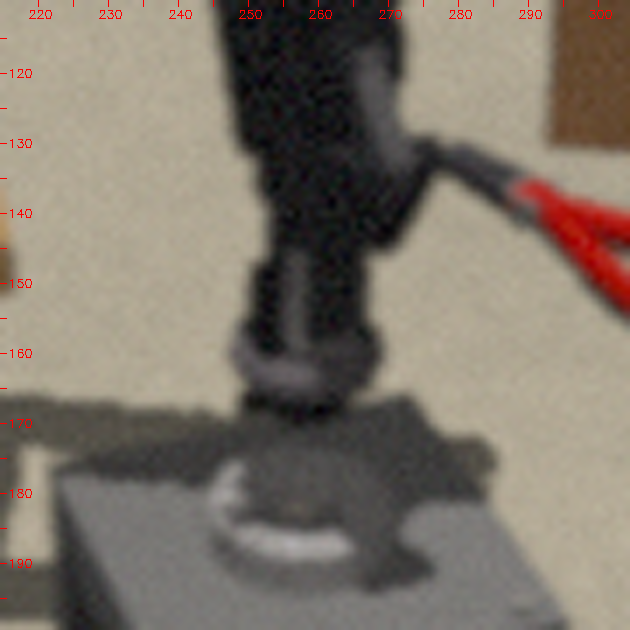

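View pics/s12o.png

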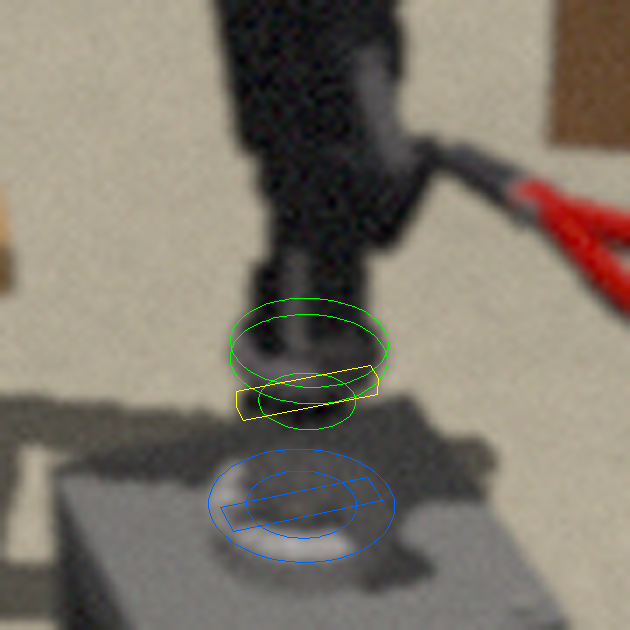

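```bash
python3 - <<'E'
from h import *
delta([.6138,-.0205,.126],104)
E
```

```text
shift [ 0.0701  0.002  -0.0003] turn [ 0.0055 -0.0002  0.0003] | mm [35.1  1.  -0.1] deg [ 0.33 -0.01  0.02] minrows 1.0
```

Emit:
arm_command --targets "0.02 0.002 0 0.005 0 0; 0.04 0.002 0 0.005 0 0; 0.06 0.002 0 0.005 0 0; 0.07 0.002 0 0.005 0 0; 0.07 0.002 0 0.005 0 0; 0.07 0.002 0 0.005 0 0; 0.07 0.002 0 0.005 0 0; 0.07 0.002 0 0.005 0 0; 0.07 0.002 0 0.005 0 0; 0.07 0.002 0 0.005 0 0"

```text
time: 15.05
position: [0.614, -0.0204, 0.1264]
ee_rot: [-114.3, 89.9, -10.3]
force: [-0.2, 0.6, -0.6]
width: 0.0118
```

```bash
python3 - <<'E'
from h import *
s=grab("side");t=grab("top")
crop(s,215,110,305,200,"s13.png",7);crop(t,205,145,285,215,"t13.png",7)
st()
delta([.6138,-.0205,.114],104)
E
```

```text
t 15.15 pos [ 0.6138 -0.0204  0.1262] jawyaw 104.04 tilt [ 0.001 -0.    -1.   ] F [ 0.06 -0.07 -0.34] tq [-0.01  0.03  0.  ] w 0.012 J [  -9.3   16.5   94.6   -0.    68.9 -113.3]
shift [ 0.0243  0.0001 -0.0001] turn [ 0.0006 -0.0002  0.0005] | mm [12.2  0.  -0. ] deg [ 0.04 -0.01  0.03] minrows 1.0
```

View pics/s13.png

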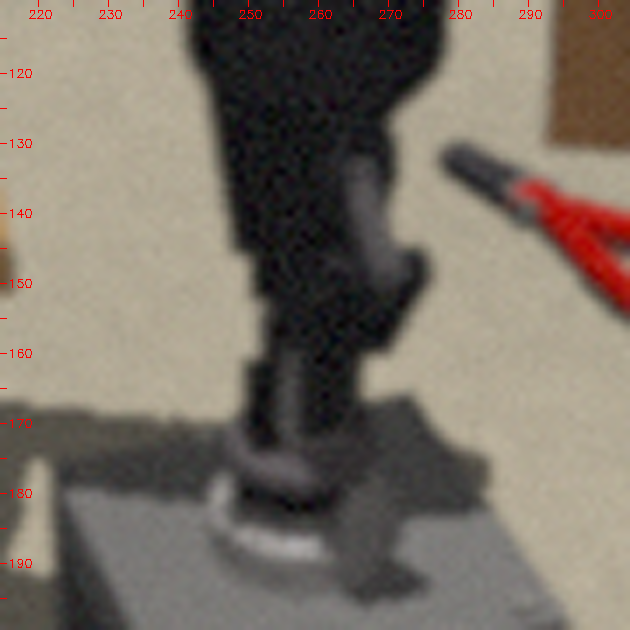

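View pics/t13.png

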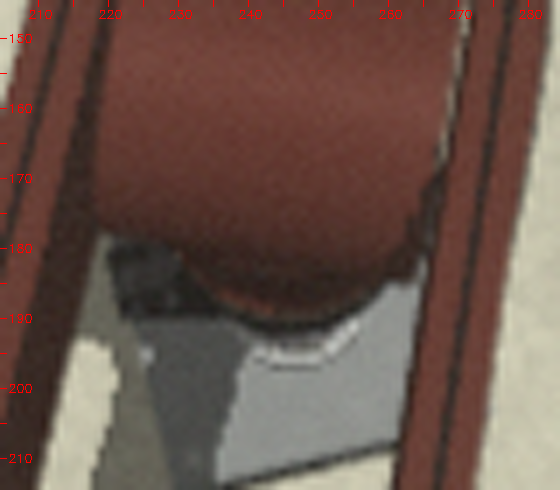

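Emit:
arm_command --targets "0.006 0 0 0 0 0; 0.012 0 0 0 0 0; 0.018 0 0 0 0 0; 0.024 0 0 0 0 0; 0.024 0 0 0 0 0; 0.024 0 0 0 0 0; 0.024 0 0 0 0 0"

```text
time: 15.73
position: [0.614, -0.0204, 0.1144]
ee_rot: [-112.2, 89.9, -8.2]
force: [0.4, 0.1, 3.8]
width: 0.012
```

```bash
python3 - <<'E'
from h import *
st()
E
```

```text
t 15.73 pos [ 0.614  -0.0204  0.1144] jawyaw 104.04 tilt [ 0.001 -0.    -1.   ] F [0.37 0.07 3.78] tq [ 0.03  0.07 -0.02] w 0.012 J [  -9.3   17.2   95.     0.    67.7 -113.3]
```

Emit:
arm_command --targets "0.005 0 0 0 0 0; 0.01 0 0 0 0 0; 0.014 0 0 0 0 0; 0.017 0 0 0 0 0; 0.017 0 0 0 0 0; 0.017 0 0 0 0 0; 0.017 0 0 0 0 0"

```text
time: 16.32
position: [0.6146, -0.0205, 0.1068]
ee_rot: [-113.4, 89.9, -9.3]
force: [-1.0, 0.9, 8.3]
width: 0.0118
```

```bash
python3 - <<'E'
from h import *
st()
E
```

```text
t 16.32 pos [ 0.6146 -0.0205  0.1068] jawyaw 104.04 tilt [ 0.002 -0.    -1.   ] F [-0.97  0.88  8.3 ] tq [ 0.01  0.26 -0.04] w 0.0118 J [  -9.3   17.8   95.3   -0.    66.9 -113.3]
```

Emit:
arm_command --targets "0.003 0 0 0 0 0; 0.004 0 0 0 0 0; 0.004 0 0 0 0 0; 0.004 0 0 0 0 0; 0.004 0 0 0 0 0"

```text
time: 16.73
position: [0.6149, -0.0206, 0.1053]
ee_rot: [-113.4, 89.8, -9.4]
force: [-1.1, 0.4, 10.2]
width: 0.0121
```

```bash
python3 - <<'E'
from h import *
st()
E
```

```text
t 16.73 pos [ 0.6149 -0.0206  0.1053] jawyaw 104.04 tilt [ 0.003 -0.    -1.   ] F [-1.06  0.36 10.25] tq [0.05 0.36 0.03] w 0.0121 J [  -9.3   17.9   95.3   -0.    66.7 -113.3]
```

Emit:
arm_command --targets "0.002 0 0 0 0 0; 0.002 0 0 0 0 0; 0.002 0 0 0 0 0; 0.002 0 0 0 0 0"

```text
time: 17.07
position: [0.615, -0.0206, 0.1052]
ee_rot: [-114.6, 89.8, -10.6]
force: [-3.9, -0.2, 14.6]
width: 0.0121
```

```bash
python3 - <<'E'
from h import *
st()
E
```

```text
t 17.07 pos [ 0.615  -0.0206  0.1052] jawyaw 104.05 tilt [ 0.003 -0.001 -1.   ] F [-3.89 -0.17 14.63] tq [ 0.1   0.78 -0.03] w 0.0121 J [  -9.3   17.9   95.3   -0.    66.6 -113.3]
```

Emit:
arm_command --targets "0.002 0.0015 0 0.05 0 0; 0.002 0.0015 0 0.1 0 0; 0.002 0.0015 0 0.15 0 0; 0.002 0.0015 0 0.2 0 0; 0.002 0.0015 0 0.2 0 0; 0.002 0.0015 0 0.2 0 0"

```text
time: 17.57
position: [0.6156, -0.0211, 0.1053]
ee_rot: [-103.3, 89.6, -11.3]
force: [-1.8, -0.4, 17.3]
width: 0.0122
```

```bash
python3 - <<'E'
from h import *
st()
E
```

```text
t 17.57 pos [ 0.6156 -0.0211  0.1053] jawyaw 92.03 tilt [ 0.006 -0.001 -1.   ] F [-1.78 -0.43 17.35] tq [ 0.02  0.51 -0.05] w 0.0122 J [  -9.3   17.8   95.4   -0.    66.5 -101.3]
```

Emit:
arm_command --targets "0 0.001 0 0.1 0 0; 0 0.001 0 0.2 0 0; 0 0.001 0 0.3 0 0; 0 0.001 0 0.4 0 0; 0 0.001 0 0.5 0 0; 0 0.001 0 0.6 0 0; 0 0.001 0 0.6 0 0; 0 0.001 0 0.6 0 0"

```text
time: 18.23
position: [0.6153, -0.0214, 0.1053]
ee_rot: [-69.1, 89.6, -13.1]
force: [-0.6, -0.2, 15.8]
width: 0.0121
```

```bash
python3 - <<'E'
from h import *
st()
E
```

```text
t 18.23 pos [ 0.6153 -0.0214  0.1053] jawyaw 56.0 tilt [ 0.007 -0.002 -1.   ] F [-0.56 -0.21 15.76] tq [-0.12  0.29 -0.02] w 0.0121 J [ -9.3  17.8  95.4  -0.   66.4 -65.3]
```

Emit:
arm_command --targets "0 0 0 0.1 0 0; 0 0 0 0.2 0 0; 0 0 0 0.3 0 0; 0 0 0 0.4 0 0; 0 0 0 0.5 0 0; 0 0 0 0.5 0 0; 0 0 0 0.5 0 0"

```text
time: 18.82
position: [0.6153, -0.0214, 0.1053]
ee_rot: [-39.4, 89.6, -13.4]
force: [-0.5, -1.5, 16.3]
width: 0.0118
```

```bash
python3 - <<'E'
from h import *
st()
E
```

```text
t 18.82 pos [ 0.6153 -0.0214  0.1053] jawyaw 26.01 tilt [ 0.007 -0.002 -1.   ] F [-0.53 -1.54 16.28] tq [-0.14  0.31 -0.  ] w 0.0118 J [ -9.3  17.8  95.4  -0.   66.4 -35.3]
```

Emit:
arm_command --targets "0 0 0 0.03 0 0; 0 0 0 0.06 0 0; 0 0 0 0.08 0 0; 0 0 0 0.08 0 0; 0 0 0 0.08 0 0"

```text
time: 19.23
position: [0.6152, -0.0216, 0.1053]
ee_rot: [-36.9, 89.6, -15.7]
force: [-2.3, -1.9, 16.9]
width: 0.012
```

```bash
python3 - <<'E'
from h import *
st()
E
```

```text
t 19.23 pos [ 0.6152 -0.0216  0.1053] jawyaw 21.23 tilt [ 0.007 -0.002 -1.   ] F [-2.29 -1.88 16.91] tq [-0.16  0.41 -0.01] w 0.012 J [ -9.3  17.8  95.4  -0.   66.4 -30.5]
```

Emit:
arm_command --targets "0 0 0 0.02 0 0; 0 0 0 0.03 0 0; 0 0 0 0.03 0 0; 0 0 0 0.03 0 0"

```text
time: 19.57
position: [0.6153, -0.0216, 0.1053]
ee_rot: [-36.0, 89.6, -16.5]
force: [-1.6, -1.6, 16.4]
width: 0.0119
```

```bash
python3 - <<'E'
from h import *
st()
E
```

```text
t 19.57 pos [ 0.6153 -0.0216  0.1053] jawyaw 19.46 tilt [ 0.007 -0.002 -1.   ] F [-1.57 -1.58 16.43] tq [-0.22  0.36  0.18] w 0.0119 J [ -9.3  17.8  95.4  -0.1  66.4 -28.7]
```

Emit:
arm_command --targets "0 0 0 0.02 0 0; 0 0 0 0.03 0 0; 0 0 0 0.03 0 0; 0 0 0 0.03 0 0"

```text
time: 19.9
position: [0.6153, -0.0215, 0.1053]
ee_rot: [-36.3, 89.6, -18.5]
force: [-0.6, -1.7, 16.7]
width: 0.0123
```

```bash
python3 - <<'E'
from h import *
st()
s=grab("side");crop(s,215,110,305,200,"s14.png",7)
E
```

```text
t 19.9 pos [ 0.6153 -0.0215  0.1053] jawyaw 17.73 tilt [ 0.007 -0.002 -1.   ] F [-0.64 -1.68 16.73] tq [-0.19  0.27  0.69] w 0.0123 J [ -9.3  17.8  95.4  -0.1  66.4 -27. ]
```

View pics/s14.png

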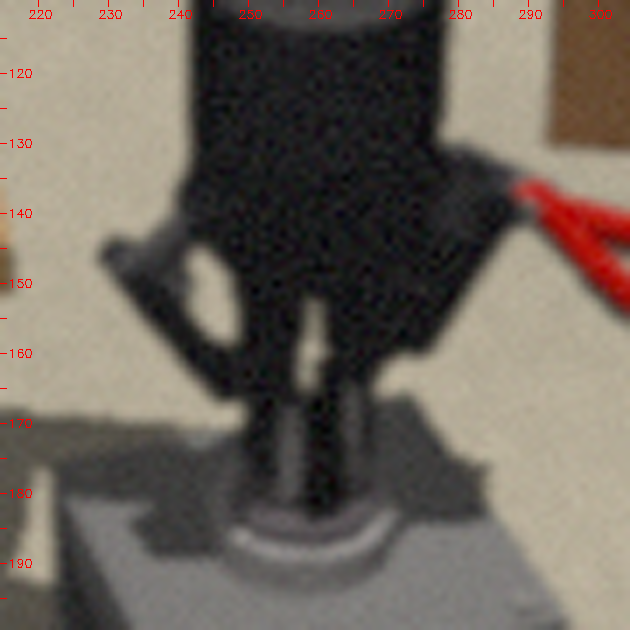

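Emit:
arm_command --targets "0.001 0 0 0.005 0 0; 0.002 0 0 0.005 0 0; 0.002 0 0 0.005 0 0; 0.002 0 0 0.005 0 0; 0.002 0 0 0.005 0 0; 0.002 0 0 0.005 0 0; 0.002 0 0 0.005 0 0; 0.002 0 0 0.005 0 0; 0.002 0 0 0.005 0 0; 0.002 0 0 0.005 0 0; 0.002 0 0 0.005 0 0; 0.002 0 0 0.005 0 0"

```text
time: 20.95
position: [0.6154, -0.0216, 0.1052]
ee_rot: [-37.1, 89.6, -19.7]
force: [-4.1, -1.1, 20.7]
width: 0.0119
```

```bash
python3 - <<'E'
from h import *
st()
s=grab("side");t=grab("top");cv2.imwrite("pics/sF.png",s["pixels"][:,:,::-1]);cv2.imwrite("pics/tF.png",t["pixels"][:,:,::-1]);st()
E
```

```text
t 20.95 pos [ 0.6154 -0.0216  0.1052] jawyaw 17.44 tilt [ 0.007 -0.002 -1.   ] F [-4.1  -1.1  20.66] tq [-0.14  0.8   0.84] w 0.0119 J [ -9.3  17.8  95.4  -0.1  66.4 -26.7]
t 21.05 pos [ 0.6154 -0.0216  0.1053] jawyaw 17.45 tilt [ 0.007 -0.003 -1.   ] F [-4.31 -1.6  22.44] tq [-0.12  0.8   0.79] w 0.0115 J [ -9.3  17.8  95.4  -0.1  66.4 -26.7]
```

View pics/sF.png

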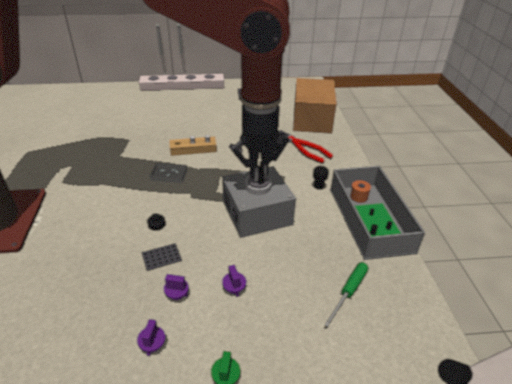

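```bash
python3 - <<'E'
from h import *
print(workorder.job_done()); st()
E
```

```text
the job is handed in; nothing more can be done
None
the job is handed in; nothing more can be done
```

The job is done and handed in at about 21 s. The long fuse is in the socket, and the cap is pushed in and turned clockwise to its stop. The gripper still holds it by its bar and presses it down.

**Fuse:** I took it from the near-end pocket and let it go with its foot in the guide. The picture afterwards showed it centred in the socket, its top about level with the rim.

**Cap:** The lugs went through the keyways without jamming. The push-in force was about what the spring should give, and the cap reached the rim at the height I expected for flush.

**Turn:** I turned the gripper about 86.6°. The stop should come at 83°, and the twisting moment began to rise at about 84.5°, then climbed to about 0.8 N·m. The few extra degrees are probably slack plus give in the grip. I judged the stop from the moment alone, because the cap's own angle isn't visible under the gripper.

**Last checks:** TCP height was 105.3 mm, against an expected 105.3 mm for flush. The push was about 21 to 22 N, roughly 10 N more than the spring, and the grip was set to 100 N. The last side picture shows the two short fuses, pliers, screwdriver, knob and eyepiece undisturbed.

**Small disagreements:**
- The gripper ended tilted about 0.4°.
- It sat about 1.5 mm off the socket centre I had measured, with up to about 4 N of sideways force.
- The finger opening read 12 mm on both 14 mm parts, but both were held firmly.

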